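# Set the boot dryer's tap half open

## Task

Two shoe dryers stand on the cabinet; one has a tap with a straight bar handle, the other a round handwheel. Set the bar-handled tap half open, its bar 45 degrees between across the pipe (closed) and along the pipe (open), then let go. Leave the other dryer's round tap as it is, and the glass bud vase standing where it is.

Things in the scene. Friction and masses are not known exactly. Their poses are not given: they have to be found in the camera images.
- bar_tap (a joint): Opening of the bar-handled tap, rad. 0 = closed, bar square across the pipe (a stop); it opens counterclockwise seen from above to 1.571, bar along the pipe (a stop); 0.785 is half open. Starts 0 to 0.35. Light friction (0.08 N m), no spring, stays where left. The valve under it is up to 34 mm wide and 64 mm high (neck to 77, slim stem above); pipe 26 mm thick, 46 mm up. The dryer is fixed.
- bar_tap_grip (a point): Middle of the bar handle, on its upright turning axis, 107 mm up. Aluminium bar 76 mm long, 14 mm thick, 94 to 120 mm above the cabinet top. The frame turns with it: z up, y along the bar, x across it; at 0 x points along the pipe to the white blower box (81 mm high, 120 mm wide, begins 85 mm from the axis, roughly away from the robot). A 48 mm wide nozzle ends 95 mm off the other way.
- round_tap_rim (a point): Point on the rim of the other dryer's round tap: a three-spoked aluminium handwheel 76 mm across lying flat, 107 mm up, its upright axis 33 mm from this point towards this frame's -x. It turns easily. Apart from the tap the dryers are alike; either may be the left or the right one.
- vase: Empty clear-glass bud vase standing loose between the dryers, 54 mm at its widest with a slender neck, 130 mm tall, about 0.2 kg. Origin at the centre of its underside, z up.
There are look-alikes about, which are no part of the job. Leave any yellow look-alike of the vase alone.

How it is judged (in metres and radians):
At the end, for the whole second after the job is handed in: The bar-handled tap rests at 45 degrees, within 12 degrees (0.576 to 0.995 rad); a point on the rim of the round tap is within 8 mm of where it started; the vase stands upright within 20 mm of where it started (value of joint bar_tap between 0.576 and 0.995 rad and velocity of joint bar_tap between -0.05 and 0.05 rad/s and distance of round_tap_rim from where it was at the start of the episode below 0.008 m and distance of vase from where it was at the start of the episode below 0.02 m and angle between vase's own z axis and vertical below 0.2 rad); the robot touches nothing.
It fails at once if the round tap is turned (its rim moves more than 8 mm) (distance of round_tap_rim from where it was at the start of the episode above 0.008 m).
It fails at once if the glass vase is knocked over (tilts more than 0.5 rad) or pushed more than 20 mm (angle between vase's own z axis and vertical above 0.5 rad or distance of vase from where it was at the start of the episode above 0.02 m).
It also fails if it takes over 32 s, if anything falls off the work surface, if the arm or the gripper's body presses on something with over 40 N, if the wrist force passes 120 N, or if a joint passes its speed limit or range.

## Robot

A 6-joint arm with a two-finger parallel gripper is mounted at the origin on the work surface. World frame = base frame: x ahead of the robot, y to its left, z up, the work surface at z = 0. Lengths are in mm, angles in rad, forces in N, time in s.
With the tool pointing down it reaches from about 425 to 950 mm from the base axis. Payload 3.5 kg.
Tool frame: the origin (TCP) lies midway between the tips of the shut fingers; the grasp point (between the pads) lies 19 mm behind it (env.grasp_offset is the distance from the TCP to the grasp point, in mm); z points along the fingers, y is the line along which they close (so a half turn about z gives the same grasp; the last joint's range is limited). The gripper opens to 85 mm and grips with 20 to 120 N. Pads are 22 mm wide; open, the fingers measure 114 mm over their backs; the gripper's body (76 mm by 85 mm) begins 54 mm behind the grasp point. The pads swing forward as they close: fully open they stand 13 mm farther back than shut.
Start: joints at [1.159, 0.286, 1.577, -0, 1.279, -0.15], TCP at [174.667, 651.995, 231.325] pointing down, gripper open.
Joint ranges: [-2.77, 2.77], [-0.9, 2.22], [0.21, 2.48], [-1.53, 4.67], [0.24, 2.81], [-2.84, 2.84]. Speed limits (rad/s): [2.79, 2.79, 3.14, 3.14, 3.14, 3.14].

## Interface

Orientations are given as a rotation vector (axis times angle).
In Python, from workcell import env gives the robot as it stands.
- The arm moves only by the tool arm_command, never from a script. Its argument "plan" is a list of rows, each a list of 2 entries, a list of its own where there are three numbers: the shift along the world's x, y, z each as a share of 0.5 m, from -1 to 1, then the turn about the world's z as a share of 2 pi rad, from -1 to 1. In form: [[[dx, dy, dz], spin], ...]. A call has 1 to 8 rows; each row is the pose to reach, as a shift and turn from the pose commanded when the call began, turning the shorter way round; what a row does not reach only later rows make up. A row lasts 1/10 s, in which the tool goes at most 50 mm and 8.59 degrees, less where a joint would pass 70% of its speed; a pose out of reach is approached as far as the arm can. A call with a number of a shift or a turn outside -1 to 1 is refused whole. A call with a gripper value outside its range is refused whole. "jaw" is the opening, from -1 (shut) to 1 (fully open), set as the call begins (left out, the last holds). The fingers move at their own pace and stop on an object; "squeeze" is the grip in N (left out, the last holds). Time passes only in rows, so rows that repeat a pose let the fingers close. It gives the time, the measured TCP pose, the force, the opening and the grip force at its end, in the units of the state.
- env.observe(): the state, without advancing time (a new reading comes with each control period).
- env.grab_frame(name): name is "side" or "top"; returns (picture, depth): 480x640x3 uint8, blue, green, red; 480x640 float32, mm along the optical axis (not along the pixel's ray), 0 where there is no reading.
- env.camera_params(name): a dict with "fov_y" (degrees; the focal length in pixels is half the picture's height over the tangent of half this angle, whatever the lens; pixels are square), "cx", "cy" (the principal point, pixels), "distortion" ([k1, k2, p1, p2, k3] as OpenCV has them; the pictures are not rectified), "R" (3x3) and "t" (3): a world point X has camera coordinates R X + t. Camera axes: x right, y down, z forward; pixel columns grow to the right and rows downward; lengths in mm; the calibration is good to about 2 mm. A picture is of the moment at which its call begins. camera_params takes no time and is no camera call.
- env.job_done(): hands the job in; it is judged then, once.
The state is a dict: "clock": time; "joint_positions": joint angles; "joint_velocities": joint speeds; "effort": joint torques, N m; "tcp_pos": TCP position; "tcp_rot": TCP orientation; "wrist_force": force on the tool from outside, world axes, zero at the start; "moment": the same for the moment, N m; "grip_width": finger opening in mm; "grip_force": force on a finger pad.
Only numpy, scipy, OpenCV 4.12 (cv2) and the standard library are available. Lean on these libraries where they do the work, as an engineer would, in place of code of your own. Each camera call takes 0.05 s, during which the arm holds its last target. There are 200 camera calls.

## Working session

There is one attempt and no reset: what is moved stays moved. The work goes in short steps, Python scripts to look and compute and a tool call to move; the robot and the scene stay as the last step left them, time stands still between calls to the robot, and variables do not carry over. Pictures are saved under pics/ and viewed, at most 10 in all, crops included, and the job is handed in when it is done.

Besides the shell and the picture viewer there is one more tool, called in YAML: its name, and indented under it one key for each argument. arm_command: Moves the arm, as the interface text tells. Its arguments: {"type":"object","properties":{"plan":{"type":"array"},"jaw":{"type":"number"},"squeeze":{"type":"number"}},"required":["plan"]}

```bash
ls; mkdir -p pics
cat > h.py <<'E'
import numpy as np, cv2
from workcell import env
def K(n):
    p=env.camera_params(n); f=240/np.tan(np.radians(p["fov_y"])/2)
    return p,np.array([[f,0,p["cx"]],[0,f,p["cy"]],[0,0,1.]]),np.array(p["distortion"],float),np.array(p["R"]),np.array(p["t"])
def ray(n,uv):
    p,k,d,R,t=K(n); q=cv2.undistortPoints(np.array(uv,float).reshape(-1,1,2),k,d).reshape(-1,2)
    v=np.c_[q,np.ones(len(q))]@R; return -R.T@t,v   # v scaled so depth 1
def plane(n,uv,z):
    c,v=ray(n,uv); return c+v*((z-c[2])/v[:,2])[:,None]
def dep(n,uv,D):
    c,v=ray(n,uv); uv=np.array(uv).reshape(-1,2).astype(int); return c+v*D[uv[:,1],uv[:,0]][:,None]
E
python3 - <<'E'
from h import *
for n in("side","top"):
    im,D=env.grab_frame(n); cv2.imwrite(f"pics/{n}0.png",im); np.save(n+"0.npy",D)
    print(n,ray(n,[[320,240]]))
print(env.observe())
E
```

```text
pics
side (array([404.95932715, 575.8502332 , 546.65424583]), array([[ 0.12578779, -0.77376623, -0.62086602]]))
top (array([ 380.41297098,   -5.73740218, 1056.99717834]), array([[ 0.11886056, -0.0156539 , -0.99279654]]))
{'clock': 0.1, 'joint_positions': array([ 1.15899183e+00,  2.87152893e-01,  1.57806259e+00,  2.92901762e-05,
        1.27861000e+00, -1.49970936e-01]), 'joint_velocities': array([-0.00096841,  0.00019989, -0.00344364,  0.00082699,  0.00090269,
        0.00053961]), 'effort': array([ 9.65712134e-04, -4.07294691e+01, -2.93699795e+01, -1.96923620e-04,
        3.44667656e-03, -2.51992526e-05]), 'tcp_pos': array([174.42425373, 651.44412296, 230.01763488]), 'tcp_rot': array([-0.41004199, -3.114065  ,  0.00335695]), 'wrist_force': array([-0.59304972,  0.06044748, -0.59266251]), 'moment': array([ 0.02470684, -0.03833033,  0.01067133]), 'grip_force': 0.0, 'grip_width': 85.40325599164275}
```

View pics/top0.png

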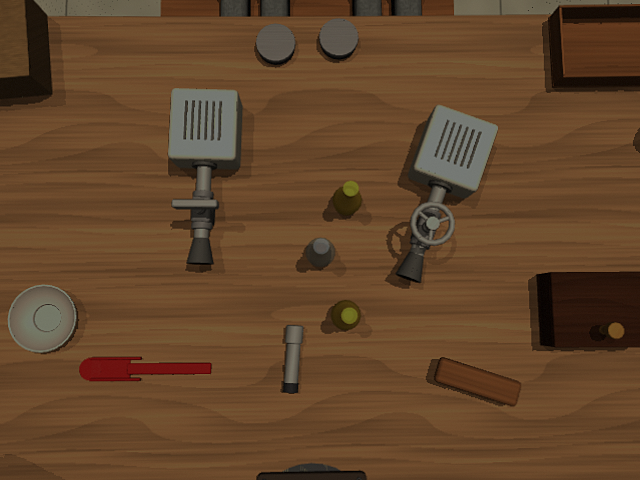

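View pics/side0.png

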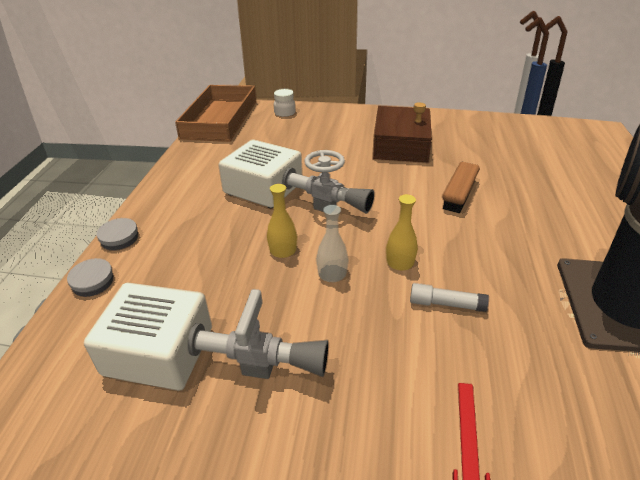

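The top view shows the bar tap at about (195,204) and the round handwheel at (432,223). The clear-glass vase is at (320,252), with yellow look-alikes at (348,198) and (346,315). In the side view the bar runs from about (245,335) to (258,293). The candidates for the tap are (195,204), a straight bar, and (432,223), a spoked wheel. The first one fits the description, so I'll confirm it with a crop and measure it.

Run:
```python
from h import *
im=cv2.imread("pics/top0.png"); D=np.load("top0.npy")
yy,xx=np.mgrid[0:480,0:640]; uv=np.c_[xx.ravel(),yy.ravel()]
def pts(n,D):
    c,v=ray(n,uv); return (c+v*D.ravel()[:,None]).reshape(480,640,3)
P=pts("top",D)
m=np.zeros((480,640),bool); m[185:225,160:235]=1; m&=(P[...,2]>90)&(P[...,2]<135)
Q=P[m]; print("top n",len(Q),"z",np.percentile(Q[:,2],[5,50,95]))
r=cv2.minAreaRect(np.c_[xx[m],yy[m]].astype(np.float32)); print(r)
r=cv2.minAreaRect(Q[:,:2].astype(np.float32)); print("bar xy top",r)
S=pts("side",np.load("side0.npy"))
m=np.zeros((480,640),bool); m[270:350,215:285]=1; m&=(S[...,2]>90)&(S[...,2]<135)
Q=S[m]; print("side n",len(Q),"z",np.percentile(Q[:,2],[5,50,95])); print("bar xy side",cv2.minAreaRect(Q[:,:2].astype(np.float32)))
# pipe + blower (top)
m=np.zeros((480,640),bool); m[85:165,160:245]=1; m&=(P[...,2]>72)&(P[...,2]<95)
print("box",cv2.minAreaRect(P[m][:,:2].astype(np.float32)))
m=np.zeros((480,640),bool); m[168:270,175:230]=1; m&=(P[...,2]>25)&(P[...,2]<75)
q=P[m]; print("pipe", cv2.fitLine(q[:,:2].astype(np.float32),cv2.DIST_HUBER,0,.01,.01).ravel())
# objects near: vase, wheel
for n,(a,b,c,d) in dict(vase=(225,275,300,340),yel=(175,220,330,366),wheel=(200,250,405,460)).items():
    q=P[a:b,c:d].reshape(-1,3); q=q[q[:,2]>40]; print(n,np.median(q,0),q.min(0),q.max(0)) if len(q) else print(n,"none")
cv2.imwrite("pics/crop1.png",cv2.resize(im[80:280,140:270],None,fx=3,fy=3,interpolation=cv2.INTER_CUBIC)[:600])
```

```text
top n 480 z [ 97.06334492 118.9670614  122.38224109]
((194.5, 206.0), (12.0, 47.0), 90.0)
bar xy top ((554.2268676757812, 188.8102264404297), (75.7945327758789, 16.600444793701172), 89.9411392211914)
side n 899 z [ 95.6606692  118.48413434 121.79237941]
bar xy side ((556.301513671875, 192.10897827148438), (75.8052749633789, 18.020933151245117), 88.71157836914062)
box ((705.9961547851562, 183.5616455078125), (119.80719757080078, 131.5418243408203), 87.92262268066406)
pipe [ 9.9944353e-01 -3.3356283e-02  5.4019830e+02  1.8603722e+02]
vase [475.53763109 -20.09582364  71.03684474] [380.41297098 -44.72928528  40.07581539] [ 505.67600654    3.57251106 1056.99717834]
yel [569.41913264 -67.76608322  72.74374697] [380.41297098 -95.00431973  40.01168163] [ 597.02980511   -5.73740218 1056.99717834]
wheel [ 520.08332945 -207.19128526  109.94493116] [ 380.41297098 -246.72024819   40.76064062] [ 571.29512129   -5.73740218 1056.99717834]
```

View pics/crop1.png

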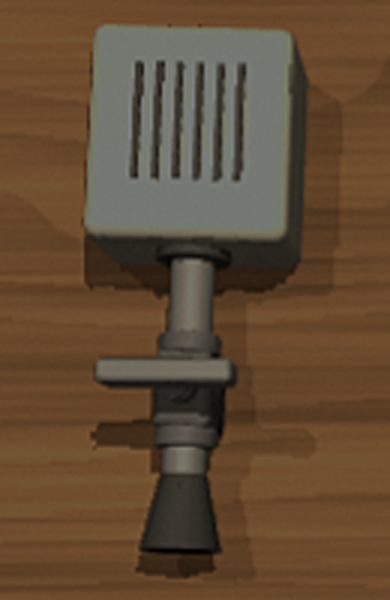

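The crop confirms a straight bar set across the pipe. It is centred at about (555,190), its top is at about z 120 in both views, and it is about 0.03 rad open. I'll go above it now.

arm_command:
  plan:
    - [[0.76,-0.924,-0.06],-0.21]
    - [[0.76,-0.924,-0.06],-0.21]
    - [[0.76,-0.924,-0.06],-0.21]
    - [[0.76,-0.924,-0.06],-0.21]
    - [[0.76,-0.924,-0.06],-0.21]
    - [[0.76,-0.924,-0.06],-0.21]
    - [[0.76,-0.924,-0.06],-0.21]
    - [[0.76,-0.924,-0.06],-0.21]
  jaw: 1
  squeeze: 20

```text
clock: 0.9
tcp_pos: [429.1, 341.6, 210.9]
tcp_rot: [-2.104, -2.333, 0.001]
wrist_force: [0.1, 0.7, 0.6]
grip_width: 85.3
grip_force: 0.0
```

arm_command:
  plan:
    - [[0.252,-0.304,0],-0.018]
    - [[0.252,-0.304,0],-0.018]
    - [[0.252,-0.304,0],-0.018]
    - [[0.252,-0.304,0],-0.018]
    - [[0.252,-0.304,0],-0.018]
    - [[0.252,-0.304,0],-0.018]
    - [[0.252,-0.304,0],-0.018]

```text
clock: 1.6
tcp_pos: [553.5, 192.1, 210.7]
tcp_rot: [-2.224, -2.217, 0.001]
wrist_force: [1.0, 0.4, -0.1]
grip_width: 85.4
grip_force: 0.0
```

Run:
```python
from h import *
im,D=env.grab_frame("side"); cv2.imwrite("pics/side1.png",im)
s=env.observe();print(s["tcp_pos"],s["tcp_rot"])
```

```text
[553.46451373 192.49989921 210.9166371 ] [-2.22372888e+00 -2.21805104e+00  8.90646308e-04]
```

View pics/side1.png

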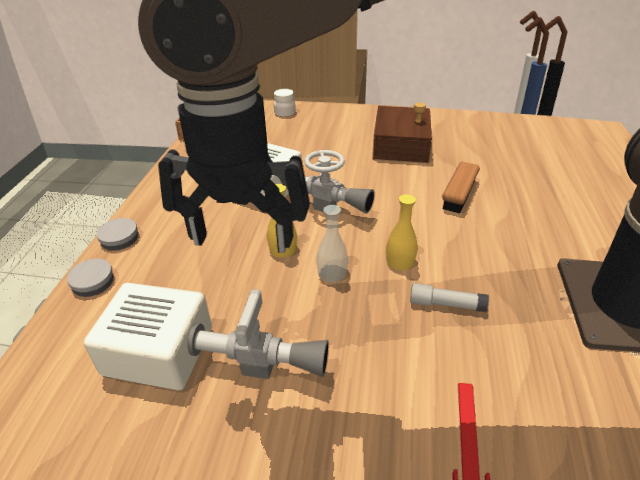

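The open fingers at about (195,240) and (285,245) straddle the bar along the pipe direction, with the glass vase clear at (332,255). Next I descend.

arm_command:
  plan:
    - [[0.003,-0.003,-0.06],0]
    - [[0.003,-0.003,-0.12],0]
    - [[0.003,-0.003,-0.17],0]
    - [[0.003,-0.003,-0.21],0]
    - [[0.003,-0.003,-0.235],0]
    - [[0.003,-0.003,-0.245],0]
    - [[0.003,-0.003,-0.245],0]

```text
clock: 2.35
tcp_pos: [555.5, 190.6, 88.6]
tcp_rot: [-2.224, -2.218, 0.001]
wrist_force: [0.5, -0.5, -0.7]
grip_width: 85.2
grip_force: 0.0
```

arm_command:
  plan:
    - [[0,0,0],0]
    - [[0,0,0],0]
    - [[0,0,0],0]
    - [[0,0,0],0]
    - [[0,0,0],0]
    - [[0,0,0],0]
    - [[0,0,0],0]
    - [[0,0,0],0]
  jaw: -1
  squeeze: 25

```text
clock: 3.15
tcp_pos: [558.7, 189.9, 89.7]
tcp_rot: [2.224, 2.213, 0.009]
wrist_force: [6.9, 0.2, -3.5]
grip_width: 13.7
grip_force: 30.5
```

Gripped: the opening is 13.7 mm, which matches the bar. Now I turn it counterclockwise by about 43 degrees, centring on the axis as it goes.

arm_command:
  plan:
    - [[0.006,0,0],0.015]
    - [[0.006,0,0],0.03]
    - [[0.006,0,0],0.05]
    - [[0.006,0,0],0.07]
    - [[0.006,0,0],0.09]
    - [[0.006,0,0],0.11]
    - [[0.006,0,0],0.12]
    - [[0.006,0,0],0.12]

```text
clock: 3.95
tcp_pos: [558.9, 190.0, 89.6]
tcp_rot: [-1.253, -2.88, -0.0]
wrist_force: [-2.5, -0.5, 6.0]
grip_width: 13.4
grip_force: 31.3
```

Run:
```python
from h import *
im,D=env.grab_frame("side"); cv2.imwrite("pics/side2.png",im[150:450,50:450])
s=env.observe();print(s["tcp_pos"],s["tcp_rot"],s["wrist_force"],s["moment"],s["grip_width"])
r=s["tcp_rot"];print(np.degrees(2*np.arctan2(r[1],r[0]))-90)
```

```text
[558.95518488 190.02638276  89.60682153] [-1.25491366e+00 -2.87980938e+00  8.03749490e-05] [-2.79068455 -0.01571274  4.40446319] [0.05442784 0.42871582 0.09931058] 13.717024242230384
-317.09155733987586
```

View pics/side2.png

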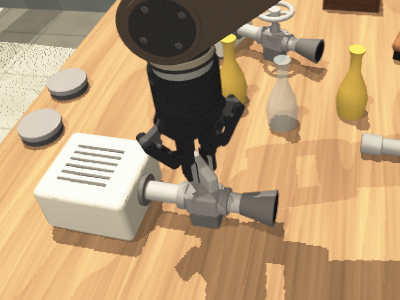

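The bar, at about (200,172) in the crop, has turned to the diagonal: tool yaw 42.9° against the pipe at −2°, so about 45°. Next I release and retreat.

arm_command:
  plan:
    - [[0,0,0],0]
    - [[0,0,0],0]
    - [[0,0,0],0]
    - [[0,0,0],0]
    - [[0,0,0],0]
    - [[0,0,0],0]
    - [[0,0,0],0]
    - [[0,0,0],0]
  jaw: 1

```text
clock: 4.8
tcp_pos: [559.0, 190.0, 88.8]
tcp_rot: [1.254, 2.881, 0.0]
wrist_force: [-0.2, 0.9, 0.6]
grip_width: 85.5
grip_force: 0.0
```

arm_command:
  plan:
    - [[0,0,0.04],0]
    - [[0,0,0.1],0]
    - [[0,0,0.2],0]
    - [[0,0,0.3],0]
    - [[0,0.1,0.3],0]
    - [[-0.05,0.2,0.3],0]
    - [[-0.1,0.3,0.3],0]
    - [[-0.15,0.4,0.3],0]

```text
clock: 5.6
tcp_pos: [491.0, 375.5, 239.0]
tcp_rot: [1.254, 2.88, 0.001]
wrist_force: [1.3, 0.5, -0.2]
grip_width: 85.2
grip_force: 0.0
```

arm_command:
  plan:
    - [[-0.1,0.1,0],0]
    - [[-0.2,0.2,0],0]
    - [[-0.3,0.2,0],0]
    - [[-0.3,0.2,0],0]
    - [[-0.3,0.2,0],0]
    - [[-0.3,0.2,0],0]

```text
clock: 6.2
tcp_pos: [341.4, 474.4, 239.0]
tcp_rot: [1.251, 2.881, 0.001]
wrist_force: [-0.1, 0.1, 0.7]
grip_width: 85.5
grip_force: 0.0
```

Run:
```python
from h import *
im,D=env.grab_frame("top"); cv2.imwrite("pics/top2.png",im)
yy,xx=np.mgrid[0:480,0:640]; uv=np.c_[xx.ravel(),yy.ravel()]
c,v=ray("top",uv); P=(c+v*D.ravel()[:,None]).reshape(480,640,3)
m=np.zeros((480,640),bool); m[180:232,160:235]=1; m&=(P[...,2]>90)&(P[...,2]<135)
print(cv2.minAreaRect(P[m][:,:2].astype(np.float32)))
s=env.observe();print(s["clock"],s["tcp_pos"],s["joint_velocities"].round(3))
```

```text
((554.8765258789062, 187.69618225097656), (18.44076156616211, 75.43444061279297), 41.949954986572266)
6.25 [342.34197461 474.02504298 238.94345064] [-0.024  0.009 -0.009  0.004 -0.002  0.001]
```

View pics/top2.png

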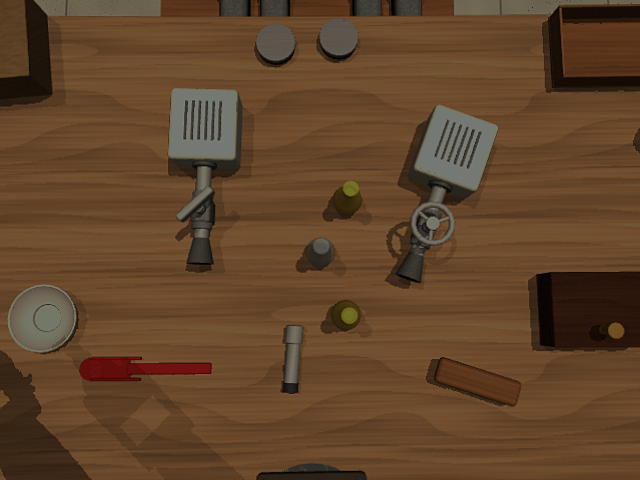

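The bar at (195,204) now sits diagonally at about 44° open. The wheel at (432,223) and the glass vase at (320,252) have not moved, and the arm is clear.

```bash
python3 -c "
from workcell import env
print(env.job_done())"
```

```text
the job is handed in; nothing more can be done
None
```

The bar-handled tap is set about 44° open and released, the round tap and glass vase look unmoved in the last top view, and the job was handed in at about 6 s; no verdict was returned.

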